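Shift the gearbox on the bench from second up to third

ROBOT

A 6-joint arm with a two-finger parallel gripper is mounted at the origin on the work surface. World frame = base frame: x ahead of the robot, y to its left, z up, the work surface at z = 0. Lengths are in m, angles in rad, forces in N, time in s.
With the tool pointing down it reaches from about 0.35 to 0.775 m from the base axis. Payload 5.5 kg.
Tool frame: the origin (TCP) lies between the finger pads; the fingertips stand 22 mm ahead of it and the grasp point (between the pads) lies 3 mm ahead of it; z points along the fingers, y is the line along which they close (so a half turn about z gives the same grasp; the last joint's range is limited). The gripper opens to 85 mm and grips with 20 to 120 N. Pads are 22 mm wide; open, the fingers measure 114 mm over their backs; the gripper's body (76 mm by 85 mm) begins 54 mm behind the grasp point. The pads swing forward as they close: fully open they stand 13 mm farther back than shut.
Start: joints at [-1.342, 0.313, 0.046, 1.304, 0, 1.431], TCP at [0.207, -0.536, 0.253] pointing down, gripper open.
Joint ranges: [-2.76, 2.76], [-0.86, 1.69], [-1.03, 1.26], [-2.2, 2.34], [-1.47, 1.5], [-3.14, 3.14]. Speed limits (rad/s): [2.57, 2.57, 3.14, 3.14, 3.14, 3.14].

INTERFACE

Orientations are given as a unit quaternion [w, x, y, z].
In Python, from workcell import env, workorder, read_camera gives the robot as it stands (env), with the cameras as plain functions and the job (workorder).
- The arm moves only by the shell command python3 nudge.py 'ROWS' [OPENING] [FORCE]. ROWS is 1 to 8 rows, parted by a bar, with the numbers parted by spaces; each row has 6 numbers: dx, dy, dz in fractions of the full range, 1 being 600 mm, then a rotation vector rx, ry, rz in parts of the range, where 1.0 means pi rad; each row is the pose to reach, as a shift and turn from the pose commanded when the command began, along the tool's axes at that moment; what a row does not reach only later rows make up. A row lasts 1/8 s, in which the tool goes at most 0.0625 m and 0.188 rad, less where a joint would pass 70% of its speed; a pose out of reach is approached as far as the arm can. OPENING is the finger opening in m, set as the command begins (- or left out keeps the last). The fingers move at their own pace and stop on an object; FORCE is the grip in N (left out, the last holds). Time passes only in rows, so rows that do not move let the fingers close. It prints the time, the measured TCP pose, the force, the opening and the grip force at its end. Input that does not fit is refused with a message, and nothing moves.
- env.get_state(): the state, without advancing time (a new reading comes with each control period).
- read_camera(name): name is "scene" or "top" or "wrist"; returns a dict with "image" (400x640x3 uint8, red, green, blue), "K" (3x3 intrinsics, pixels), "D" ([k1, k2, p1, p2, k3] as OpenCV has them; the pictures are not rectified), "R" (3x3) and "t" (3): a world point X has camera coordinates R X + t. Camera axes: x right, y down, z forward; pixel columns grow to the right and rows downward; lengths in m; the calibration is good to about 2 mm. A picture is of the moment at which its call begins. There is no depth.
- workorder.hand_in(): hands the job in; it is judged then, once.
The state is a dict: "clock": time; "joint_pos": joint angles; "qvel": joint speeds; "tau": joint torques, N m; "tcp_pos": TCP position; "orientation": TCP orientation; "wrist_force": force on the tool from outside, world axes, zero at the start; "ft_torque": the same for the moment, N m; "finger_gap": finger opening in m; "grip_force": force on a finger pad.
Only numpy, scipy, OpenCV 4.12 (cv2) and the standard library are available. Lean on these libraries where they do the work, as an engineer would, in place of code of your own. Each camera call takes 0.05 s, during which the arm holds its last target. There are 200 camera calls.

TASK

The garden-tractor gearbox on the bench has been left in second gear (lever to the left and back, towards the robot); put it in third for the next check. Gently push the lever's knob with the fingertips, without gripping it and without forcing it against the gate: forward (away from the robot) out of second to neutral, across to the robot's right, then forward until it is fully home in third, without going into first or fourth on the way. Leave the lever there, and leave the other things on and around the gearbox where they are.

Things in the scene. Friction and masses are not known exactly. Their poses are not given: they have to be found in the camera images.
- gearbox: bare aluminium gearbox of a walk-behind tractor, fixed on a timber cradle. Casing 250 x 150 mm, top 115 mm above the bench; hubs out to 135 mm each side, input shaft to 204 mm in front, stub shaft to 171 mm behind. Origin on the bench straight below the lever's pivot; x forward (towards the input shaft; away from the robot give or take 0.4 rad), y left, z up
- gate (a point): centre of the upper face of the 96 x 96 mm steel gate plate on the gearbox, 153 mm above the bench, right above the gearbox's origin; axes as the gearbox. Its H-shaped slot shows as black gaps: left lane first (forward end) and second (rear end), right lane third (forward end) and fourth (rear end); one cross slot in the middle joins them (neutral)
- lever: the gear lever: bare steel shaft 12 mm across with a black knob on top. Origin at its pivot inside the gearbox, 85 mm straight above the gearbox's origin; z up along the lever. It swings about the pivot sideways (joint across) and fore and aft (joint gearstick), guided by the slot in the gate plate; keep pushes below 30 N
- knob (a point): centre of the lever's black knob: upright with round ends, 40 mm across and 56 mm high; the centre is 170 mm from the pivot along the lever (about 250 mm above the bench); z along the lever. From mid gate it goes 37 mm left or right to the lanes and 47 mm forward or back to the slot ends
- across (a joint): sideways tilt of the lever, rad, positive to the right (gearbox -y), about the gearbox's x axis: about -0.22 in the left lane (first, second), +0.22 in the right lane (third, fourth), with about 0.04 of play in each lane. Moving it takes about 3 N at the knob; it stays where it is left
- gearstick (a joint): fore-and-aft tilt of the lever, rad, positive forward, about the lever's y axis after the sideways tilt: 0 in neutral, +0.28 hard home in first or third, -0.28 hard home in second or fourth. It can cross between the lanes only within about 0.06 of 0. Moving it takes about 5 N at the knob; no spring, no click, it stays where it is left
- socket: a chrome hex socket, 27 mm across, 36 mm high, standing on the flat rear top of the casing; origin at its underside
- oil_bottle: a green oil bottle, 60 mm across, 165 mm high, on the bench to the right of the gearbox; origin at its underside
- spanner: a steel spanner 190 mm long, lying to the left of the gearbox; origin at its underside
- screwdriver: an orange-handled screwdriver 210 mm long, lying to the right of the gearbox; origin at its underside
- mallet: a wooden-handled rubber mallet 280 mm long, lying on the bench farther to the right; origin at its underside
- tea_mug: a blue mug 82 mm across, 95 mm high, on the bench to the left; origin at its underside
- bolt_tray: a low red tray of bolts, 150 x 105 mm, 28 mm high, on the bench towards the far right; origin at its underside
- tape_measure: a yellow tape measure 72 x 38 mm, 66 mm high, on the bench towards the far left; origin at its underside

How it is judged:
By the outcome, as a careful person would: the job done as asked, in the order asked, and still so for the second after the job is handed in, with the robot touching nothing.
It also fails if it takes over 51 s, if anything falls off the work surface, if the arm or the gripper's body presses on something with over 40 N, if the wrist force passes 120 N, or if a joint passes its speed limit or range.

## Working session

There is one attempt and no reset: what is moved stays moved. The work goes in short steps, Python scripts to look and compute and a shell command to move; the robot and the scene stay as the last step left them, time stands still between calls to the robot, and variables do not carry over. Pictures are saved under pics/ and viewed, at most 13 in all, crops included, and the job is handed in when it is done.

```bash
ls; mkdir -p pics; cat > h.py <<'E'
import numpy as np, cv2
from workcell import env, workorder, read_camera
def ray(c,uv):
    p=cv2.undistortPoints(np.array([[uv]],float),c["K"],np.array(c["D"],float))[0,0]
    R=np.array(c["R"]);t=np.array(c["t"])
    return -R.T@t, R.T@np.array([p[0],p[1],1.])
def onplane(c,uv,z):
    o,d=ray(c,uv); return o+d*(z-o[2])/d[2]
def tri(rs):
    A=0;b=0
    for o,d in rs:
        d=d/np.linalg.norm(d);P=np.eye(3)-np.outer(d,d);A=A+P;b=b+P@o
    return np.linalg.solve(A,b)
def proj(c,X):
    return cv2.projectPoints(np.array([X],float),cv2.Rodrigues(np.array(c["R"]))[0],np.array(c["t"],float),c["K"],np.array(c["D"],float))[0].ravel()
E
python3 - <<'E'
from h import *
import pickle
C={}
for n in("scene","top"):
    C[n]=read_camera(n); cv2.imwrite(f"pics/{n}0.png",C[n]["image"][:,:,::-1])
    print(n,-np.array(C[n]["R"]).T@np.array(C[n]["t"]))
pickle.dump(C,open("c0.pkl","wb"))
s=env.get_state();print(s)
E
```

```text
nudge.py
pics
workcell.py
scene [ 1.35379437 -0.43894536  1.18921343]
top [ 0.29200446 -0.00217563  1.37282196]
{'clock': 0.1, 'joint_pos': array([-1.34161460e+00,  3.13900949e-01,  4.51132116e-02,  1.30365889e+00,
        4.13371780e-07,  1.43118809e+00]), 'qvel': array([-0.00022728, -0.00227422,  0.00275544,  0.00128837,  0.00069913,
        0.00176273]), 'tau': array([ 1.77623278e-03, -4.81726420e+01,  2.99243957e+01,  1.27877851e-02,
       -1.72881078e-04,  6.62918520e-08]), 'tcp_pos': array([ 0.20716704, -0.53591718,  0.25252034]), 'orientation': array([-8.24330635e-04,  9.83047027e-01,  1.83351745e-01, -3.67368967e-05]), 'wrist_force': array([ 0.44750505, -0.2591172 , -0.71946052]), 'ft_torque': array([-0.00014415,  0.00618437,  0.0224379 ]), 'grip_force': 0.0, 'finger_gap': 0.0853202966027045}
```

View pics/scene0.png

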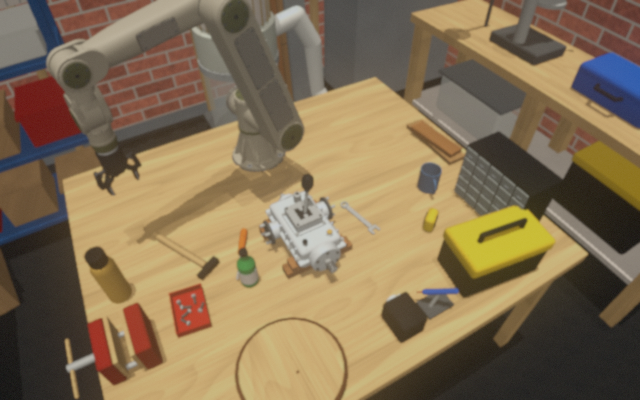

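View pics/top0.png

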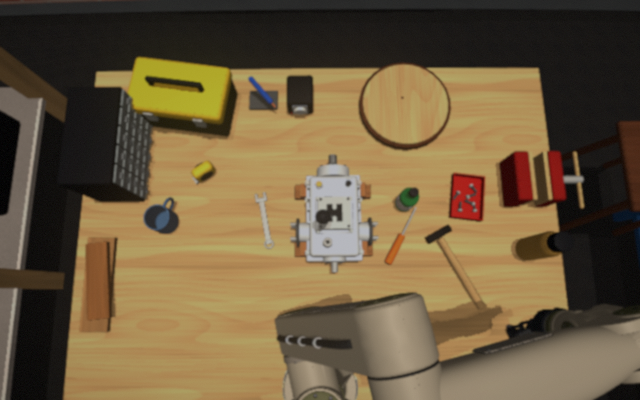

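The top view shows the gearbox around (333,215), with the knob at about (322,216) and the gate plate around (334,212). In the scene view the knob is at about (307,183). I'll enlarge both around the gearbox.

```bash
python3 - <<'E'
from h import *
import pickle
C=pickle.load(open("c0.pkl","rb"))
a=C["top"]["image"][145:280,280:390]; b=C["scene"]["image"][165:285,250:360]
a=cv2.resize(a,(396,486),interpolation=cv2.INTER_CUBIC)
b=cv2.resize(b,(400,486),interpolation=cv2.INTER_CUBIC)
cv2.imwrite("pics/crop0.png",np.hstack([a,b])[:,:,::-1])
E
```

```text
(no output)
```

View pics/crop0.png

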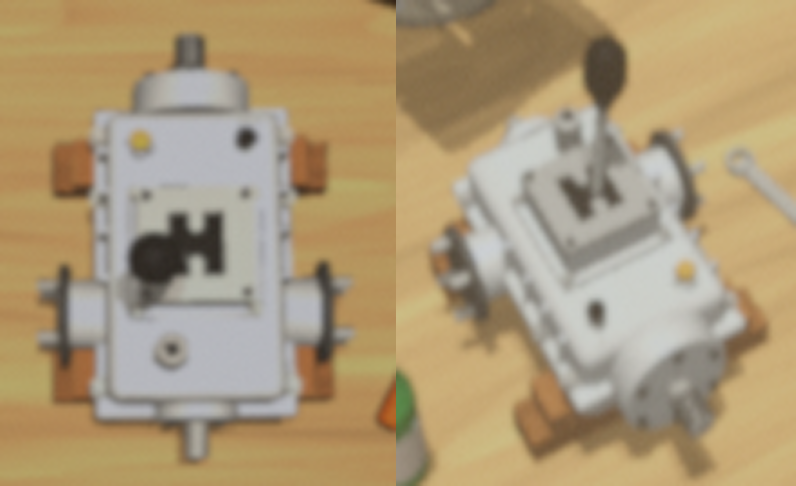

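The crops show the plate in the top view from about (137,188) to (257,303), with the H slot centred near (196,244) and the knob at (154,259). In the scene crop the knob is at (605,73). The gearbox yaw looks close to zero. Next I'll measure.

```bash
cat >> h.py <<'E'
def knobpix(c,guess,r=16,thr=75):
    g=cv2.cvtColor(c["image"],cv2.COLOR_RGB2GRAY);u,v=map(int,guess)
    m=np.zeros_like(g);m[v-r:v+r,u-r:u+r]=(g[v-r:v+r,u-r:u+r]<thr)
    return m
E
python3 - <<'E'
from h import *
import pickle
C=pickle.load(open("c0.pkl","rb"))
top=C["top"];sc=C["scene"]
f=lambda x,y:(280+(x+.5)/3.6-.5,145+(y+.5)/3.6-.5)
m=knobpix(sc,(307,183),13); m[190:]=0
M=cv2.moments(m,True);ks=(M["m10"]/M["m00"],M["m01"]/M["m00"]);print("scene knob",ks,M["m00"])
kt=f(154,259)
k=tri([ray(top,kt),ray(sc,ks)]);print("knob",k,proj(top,k),kt,proj(sc,k))
# plate: bright-ish beige; slot dark
for n,p in dict(slotc=(196,244),scr1=(147,195),scr2=(245,194),scr3=(248,293),plTL=(135,188),plTR=(256,186),plBR=(258,302)).items():
    print(n,onplane(top,f(*p),.153))
for n,p in dict(input=(190,38),stub=(196,458)).items(): print(n,onplane(top,f(*p),.075))
for n,p in dict(socket=(171,351)).items(): print(n,onplane(top,f(*p),.115+.036))
E
```

```text
scene knob (306.88235294117646, 181.94117647058823) 102.0
knob [ 0.49106906 -0.01148135  0.24834349] [322.97272188 216.81406219] (322.4166666666667, 216.58333333333331) [307.38972769 181.87520427]
slotc [ 0.52082793 -0.04517576  0.153     ]
scr1 [ 0.56229549 -0.00539499  0.153     ]
scr2 [ 0.56243132 -0.08624296  0.153     ]
scr3 [ 0.47986691 -0.08689618  0.153     ]
plTL [0.56830062 0.00445816 0.153     ]
plTR [ 0.56911799 -0.09547699  0.153     ]
plBR [ 0.47239535 -0.09486853  0.153     ]
input [ 0.7234314  -0.04544953  0.075     ]
stub [ 0.35076479 -0.04512823  0.075     ]
socket [ 0.43327469 -0.02367059  0.151     ]
```

```bash
cat >> h.py <<'E'
from scipy.spatial.transform import Rotation as Ro
def delta(P,yaw):
    "shift along the tool axes and turn to reach P, tool down with tool x at world angle yaw"
    s=env.get_state();w,x,y,z=s["orientation"];R=Ro.from_quat([x,y,z,w])
    T=Ro.from_euler("z",yaw)*Ro.from_euler("x",np.pi)
    print("t",s["clock"],"tcp",s["tcp_pos"].round(4),"q",s["joint_pos"].round(2),"F",s["wrist_force"].round(1))
    print("d",R.inv().apply(np.array(P)-s["tcp_pos"]).round(4),(R.inv()*T).as_rotvec().round(4))
E
python3 - <<'E'
from h import *
import pickle
C=pickle.load(open("c0.pkl","rb"))
for X in((.474,-.009,.244),(.483,-.009,.246),(.491,-.0115,.248)): print(X,proj(C["top"],X),proj(C["scene"],X))
g=cv2.cvtColor(C["top"]["image"],cv2.COLOR_RGB2GRAY);print(g[206:230,312:336])
delta((.40,-.01,.252),np.pi)
E
```

```text
(0.474, -0.009, 0.244) [322.11208562 223.29129343] [305.62348592 179.35515791]
(0.483, -0.009, 0.246) [322.08327608 219.89941356] [306.91281736 180.60103194]
(0.491, -0.0115, 0.248) [322.97903018 216.86113475] [307.37762277 181.94099621]
[[181 182 178 168 166 163 169 178 181 181 180 181 180 169 138  93  59  48
   51  83 130 166 179 168]
 [182 184 177 169 166 163 169 177 180 180 181 180 180 170 139  93  56  47
   50  78 125 162 176 165]
 [182 183 178 169 166 164 168 171 169 168 167 167 167 161 133  91  58  47
   49  67 108 145 159 146]
 [181 182 179 170 167 162 158 151 138 130 124 124 129 128 114  81  56  46
   47  53  79 107 119 108]
 [182 184 179 173 164 149 130 111  93  80  73  75  80  86  79  62  49  47
   47  47  56  69  74  66]
 [182 183 180 168 150 122  93  70  58  49  46  47  50  53  51  46  47  45
   46  48  49  48  51  49]
 [182 184 179 161 128  89  60  49  44  43  44  44  43  44  44  42  42  44
   46  47  49  47  47  46]
 [183 184 176 149 106  66  48  42  42  44  45  44  43  45  44  42  42  45
   46  49  47  47  48  47]
 [181 184 172 135  88  53  44  43  46  49  48  49  47 
[... 1023 characters left out ...]
53 163
  167 174 180 181 182 182]
 [157 148 139 134 134 128 113  93  79  79  89  92  96 106 130 152 160 164
  169 176 181 182 182 182]
 [158 148 141 134 132 126 109  87  72  75  86  95 101 118 143 159 164 167
  172 179 181 182 182 182]
 [161 151 142 133 131 125 109  89  77  76  87  95 109 129 146 156 159 163
  169 174 175 172 172 171]
 [170 161 147 134 129 122 108  93  82  83  89  98 112 127 135 139 142 146
  150 155 152 148 145 144]
 [177 171 154 134 124 118 107  96  93  99 109 117 124 129 132 132 135 137
  139 141 140 137 134 133]]
t 0.1 tcp [ 0.2072 -0.5359  0.2525] q [-1.34  0.31  0.05  1.3   0.    1.43] F [ 0.4 -0.3 -0.7]
d [ 0.3695 -0.421   0.0013] [-1.0000e-04 -2.3000e-03 -2.7728e+00]
```

Measured values:
- **Knob:** about (0.491, -0.012, 0.248), a height that matches the lever geometry.
- **Gate:** about (0.521, -0.046), yaw about 0. The input and stub shaft ends agree with this within 2 mm.

I'll close the fingers and move in behind the knob at TCP z 0.252.

The manual's scale: shifts go in shares of 600 mm and turns go in shares of pi rad. Converting my numbers, -0.421 m / 0.6 = -0.7017, 0.37 m / 0.6 = 0.6167, -2.77 rad / 3.1416 = -0.8817.

```bash
for i in 1 2; do :; done; python3 nudge.py '0.6167 -0.7017 0 0 0 -0.8817 | 0.6167 -0.7017 0 0 0 -0.8817 | 0.6167 -0.7017 0 0 0 -0.8817 | 0.6167 -0.7017 0 0 0 -0.8817 | 0.6167 -0.7017 0 0 0 -0.8817 | 0.6167 -0.7017 0 0 0 -0.8817 | 0.6167 -0.7017 0 0 0 -0.8817 | 0.6167 -0.7017 0 0 0 -0.8817' 0 20
python3 -c "
from h import *
delta((.41,-.012,.252),np.pi)"
```

```text
clock: 1.1
tcp_pos: [0.38, -0.0652, 0.2533]
orientation: [0.0, 0.592, 0.806, 0.0]
wrist_force: [1.8, -0.6, 0.6]
finger_gap: -0.0
grip_force: 0.0
t 1.1 tcp [ 0.38   -0.0652  0.2533] q [-0.38 -0.06 -0.38  1.24 -0.    0.89] F [ 1.8 -0.6  0.6]
d [0.0417 0.0445 0.0013] [ 1.0000e-04  8.0000e-04 -1.2671e+00]
```

To row units: 0.044 m / 0.6 = 0.0733, 0.042 m / 0.6 = 0.07, -1.26 rad / 3.1416 = -0.4011.

```bash
python3 nudge.py '0.07 0.0733 0.0017 0 0 -0.4011 | 0.07 0.0733 0.0017 0 0 -0.4011 | 0.07 0.0733 0.0017 0 0 -0.4011 | 0.07 0.0733 0.0017 0 0 -0.4011 | 0.07 0.0733 0.0017 0 0 -0.4011 | 0.07 0.0733 0.0017 0 0 -0.4011 | 0.07 0.0733 0.0017 0 0 -0.4011 | 0.07 0.0733 0.0017 0 0 -0.4011'
python3 - <<'E'
from h import *
delta((.45,-.012,.252),np.pi)
c=read_camera("wrist");s=read_camera("scene");t=read_camera("top")
cr=lambda i:cv2.resize(i,(396,486),interpolation=cv2.INTER_CUBIC)
a=cv2.resize(c["image"],(400,250)); b=cv2.resize(s["image"][130:255,235:395],(400,312))
e=cv2.resize(t["image"][145:285,280:390],(396,504))
L=np.vstack([a,b])[:504]; L=np.vstack([L,np.zeros((max(0,504-len(L)),400,3),np.uint8)])
cv2.imwrite("pics/p1.png",np.hstack([L,e])[:,:,::-1])
E
```

```text
clock: 2.1
tcp_pos: [0.4092, -0.0139, 0.252]
orientation: [-0.0, 0.007, 1.0, 0.0]
wrist_force: [0.5, 0.8, -0.7]
finger_gap: -0.0001
grip_force: 0.0
t 2.1 tcp [ 0.4092 -0.0139  0.252 ] q [-0.23 -0.01 -0.34  1.24 -0.   -0.22] F [ 0.5  0.8 -0.7]
d [-0.0407  0.0025 -0.    ] [ 0.0001 -0.0007 -0.0143]
```

View pics/p1.png

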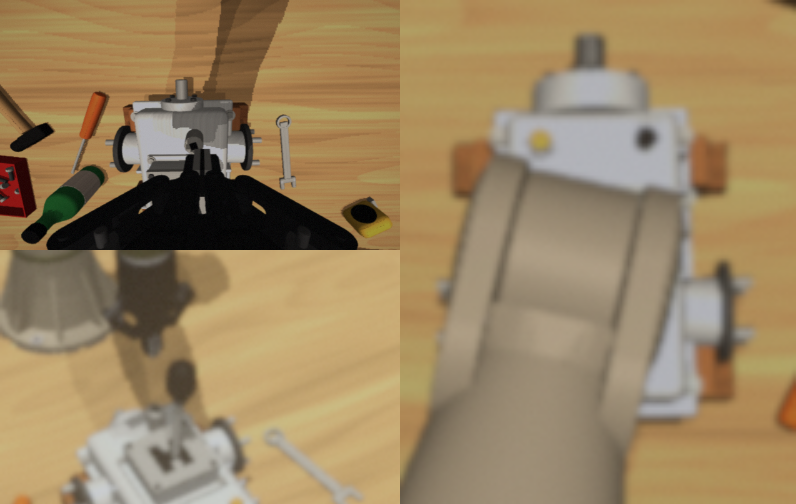

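The wrist view shows the closed fingertips at about (203,155), with the socket just behind at (195,140). In the scene crop the knob is at (181,378) and the tips at (153,350), so the fingers are behind the knob. Next I'll ease forward to contact.

To row units: -0.05 m / 0.6 = -0.0833, -0.045 m / 0.6 = -0.075, -0.014 rad / 3.1416 = -0.0045.

```bash
python3 nudge.py '-0.025 0.0042 0 0 0 -0.0045 | -0.05 0.0042 0 0 0 -0.0045 | -0.0667 0.0042 0 0 0 -0.0045 | -0.075 0.0042 0 0 0 -0.0045 | -0.0833 0.0042 0 0 0 -0.0045'
cat >> h.py <<'E'
G=np.array([.521,-.046,.085])
def knob(r=13,guess=None):
    "knob centre: scene ray of its dark blob met with the 170 mm sphere about the pivot"
    c=read_camera("scene");best=None
    g=cv2.GaussianBlur(cv2.cvtColor(c["image"],cv2.COLOR_RGB2GRAY),(0,0),1)
    return c,g
def meet(c,uv):
    o,d=ray(c,uv);d=d/np.linalg.norm(d);p=o-G;b=p@d;X=o+d*(-b-np.sqrt(b*b-p@p+.17**2));v=(X-G)/.17
    return X, "across %.3f stick %.3f"%(np.arctan2(-v[1],v[2]),np.arcsin(v[0]))
E
python3 - <<'E'
from h import *
import pickle
C=pickle.load(open("c0.pkl","rb"));print("initial",meet(C["scene"],(306.9,182)))
c=read_camera("scene")
cv2.imwrite("pics/p2.png",cv2.resize(c["image"][150:230,265:365],(800,600)[:1]+(640,) if 0 else (750,600),interpolation=cv2.INTER_CUBIC)[:,:,::-1])
E
```

```text
clock: 2.88
tcp_pos: [0.4596, -0.0121, 0.2521]
orientation: [-0.001, -0.001, 1.0, 0.0]
wrist_force: [-3.4, 1.5, 1.5]
finger_gap: 0.0
grip_force: 1.5
initial (array([ 0.49164317, -0.01352541,  0.24926679]), 'across -0.195 stick -0.174')
```

View pics/p2.png

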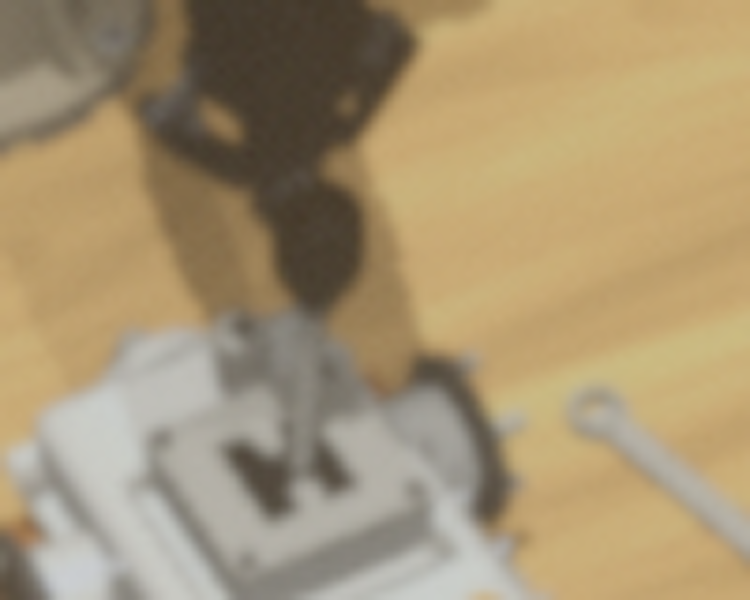

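The fingertips touch the knob: knob at crop (320,242), plate screws at (165,437), (412,487) and (243,563), contact force 3 N. I'll cross-check the gate centre from this view before choosing the neutral position.

```bash
python3 - <<'E'
from h import *
import pickle
c=pickle.load(open("c0.pkl","rb"))["scene"]
f=lambda x,y:(265+x/7.5-.43,150+y/7.5-.43)
for p in((165,437),(412,487),(243,563)): print(p,onplane(c,f(*p),.153))
print((onplane(c,f(165,437),.153)+onplane(c,f(412,487),.153))/2)
print(meet(c,f(320,242)))
E
```

```text
(165, 437) [ 0.47805852 -0.08614006  0.153     ]
(412, 487) [ 0.5577331  -0.00536195  0.153     ]
(243, 563) [ 0.55973571 -0.08910292  0.153     ]
[ 0.51789581 -0.045751    0.153     ]
(array([ 0.49116997, -0.01207021,  0.24888697]), 'across -0.204 stick -0.176')
```

```bash
python3 nudge.py '-0.0083 0 0 0 0 0 | -0.0167 0 0 0 0 0 | -0.025 0 0 0 0 0 | -0.0333 0 0 0 0 0 | -0.0417 0 0 0 0 0 | -0.0467 0 0 0 0 0 | -0.0467 0 0 0 0 0'
python3 - <<'E'
from h import *
c=read_camera("scene")
cv2.imwrite("pics/p3.png",cv2.resize(c["image"][150:230,265:365],(750,600),interpolation=cv2.INTER_CUBIC)[:,:,::-1])
E
```

```text
clock: 3.8
tcp_pos: [0.4866, -0.0118, 0.2524]
orientation: [-0.001, -0.001, 1.0, 0.0]
wrist_force: [-5.5, 0.8, 3.7]
finger_gap: -0.0001
grip_force: 2.5
```

View pics/p3.png

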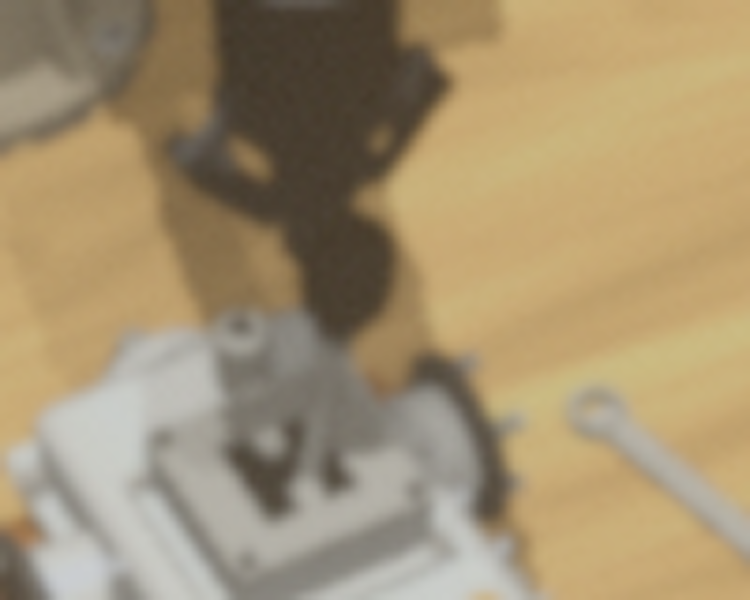

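To row units: 0.082 m / 0.6 = 0.1367, 0.04 m / 0.6 = 0.0667, 1.23 rad / 3.1416 = 0.3915.

```bash
python3 - <<'E'
from h import *
import pickle
c=pickle.load(open("c0.pkl","rb"))["scene"]
print(meet(c,(265+348/7.5-.43,150+270/7.5-.43)))
E
python3 nudge.py '0.05 0 0 0 0 0 | 0.0667 0.0667 0 0 0 0.0477 | 0.0667 0.1367 0 0 0 0.105 | 0.0167 0.1367 0 0 0 0.1623 | -0.0333 0.1367 0 0 0 0.2196 | -0.055 0.1367 0 0 0 0.2769 | -0.055 0.1367 0 0 0 0.3342 | -0.055 0.1367 0 0 0 0.3915'
python3 - <<'E'
from h import *
delta((.5195,.035,.252),np.pi/2)
import pickle
c=read_camera("scene")
cv2.imwrite("pics/p4.png",cv2.resize(c["image"][150:230,265:365],(750,600),interpolation=cv2.INTER_CUBIC)[:,:,::-1])
E
```

```text
(array([ 0.51396423, -0.01077253,  0.25116114]), 'across -0.209 stick -0.041')
clock: 4.85
tcp_pos: [0.5211, 0.0699, 0.2521]
orientation: [0.0, 0.579, 0.815, 0.0]
wrist_force: [-0.2, -0.2, 0.2]
finger_gap: 0.0001
grip_force: 0.0
t 4.85 tcp [0.5211 0.0699 0.2521] q [-0.02  0.22 -0.08  1.27 -0.    1.22] F [-0.2 -0.2  0.2]
d [-0.0324 -0.013   0.0001] [9.000e-04 3.000e-04 3.359e-01]
```

View pics/p4.png

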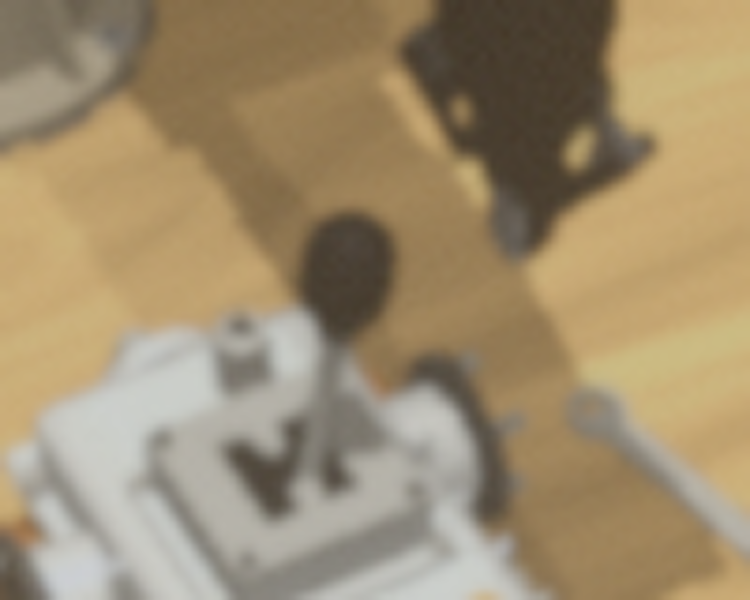

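The lever stands free near neutral, knob at crop (348,271), stick about -0.03. The fingers are clear on the left at (520,235). I'll finish the turn and come up to the knob's left side.

To row units: -0.0367 m / 0.6 = -0.0612, -0.03 m / 0.6 = -0.05, 0.336 rad / 3.1416 = 0.107.

```bash
python3 nudge.py '-0.0167 -0.0067 0 0 0 0.0541 | -0.0333 -0.0133 0 0 0 0.107 | -0.05 -0.0217 0 0 0 0.107 | -0.0612 -0.0267 0 0 0 0.107 | -0.0612 -0.0267 0 0 0 0.107'
python3 -c "
from h import *
delta((.518,-.055,.252),np.pi/2)"
```

```text
clock: 5.52
tcp_pos: [0.5177, 0.0295, 0.2523]
orientation: [0.0, 0.705, 0.71, 0.0]
wrist_force: [-0.8, -0.1, 0.2]
finger_gap: -0.0005
grip_force: 0.0
t 5.525 tcp [0.5177 0.0295 0.2523] q [-0.1   0.2  -0.1   1.27  0.    1.47] F [-0.8 -0.1  0.2]
d [-0.0845 -0.0003  0.0003] [ 0.0003 -0.      0.007 ]
```

To row units: -0.022 m / 0.6 = -0.0367, -0.02 m / 0.6 = -0.0333, 0.007 rad / 3.1416 = 0.0022.

```bash
python3 nudge.py '-0.01 0 0 0 0 0.0022 | -0.0183 0 0 0 0 0.0022 | -0.0267 0 0 0 0 0.0022 | -0.0333 0 0 0 0 0.0022 | -0.0367 0 0 0 0 0.0022'
```

```text
clock: 6.15
tcp_pos: [0.5178, 0.008, 0.2524]
orientation: [0.0, 0.707, 0.707, 0.0]
wrist_force: [0.1, 3.4, 3.2]
finger_gap: 0.0001
grip_force: 2.0
```

To row units: -0.048 m / 0.6 = -0.08, -0.042 m / 0.6 = -0.07.

```bash
python3 nudge.py '-0.01 0 0 0 0 0 | -0.02 0 0 0 0 0 | -0.03 0 0 0 0 0 | -0.04 0 0 0 0 0 | -0.05 0 0 0 0 0 | -0.06 0 0 0 0 0 | -0.07 0 0 0 0 0 | -0.08 0 0 0 0 0'
```

```text
clock: 7.15
tcp_pos: [0.5177, -0.0405, 0.2522]
orientation: [0.0, 0.707, 0.707, -0.0]
wrist_force: [-0.7, 2.7, 1.7]
finger_gap: 0.0003
grip_force: 1.6
```

To row units: -0.0115 m / 0.6 = -0.0192, -0.01 m / 0.6 = -0.0167.

```bash
python3 nudge.py '-0.0067 0 0 0 0 0 | -0.0133 0 0 0 0 0 | -0.0167 0 0 0 0 0 | -0.0192 0 0 0 0 0'
python3 - <<'E'
from h import *
c=read_camera("scene")
cv2.imwrite("pics/p5.png",cv2.resize(c["image"][150:230,255:355],(750,600),interpolation=cv2.INTER_CUBIC)[:,:,::-1])
E
```

```text
clock: 7.65
tcp_pos: [0.5175, -0.0515, 0.2518]
orientation: [-0.0, 0.707, 0.707, -0.0]
wrist_force: [0.1, 3.5, -2.3]
finger_gap: -0.0002
grip_force: 1.4
```

View pics/p5.png

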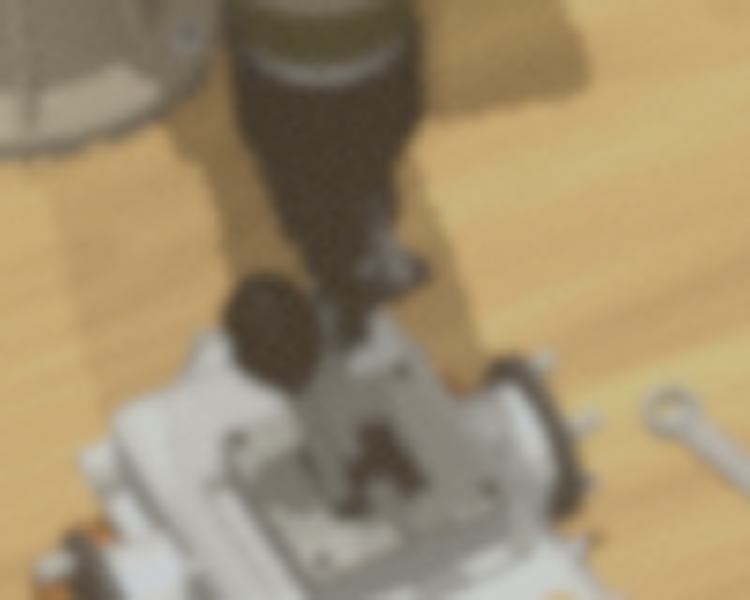

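The lever is now tilted to the right, with the knob at crop (275,330), and only about 3.5 N is pushing it, so it hasn't reached the lane wall. I'll go a couple of mm further.

To row units: -0.002 m / 0.6 = -0.0033, -0.001 m / 0.6 = -0.0017.

```bash
python3 - <<'E'
from h import *
import pickle
c=pickle.load(open("c0.pkl","rb"))["scene"]
print(meet(c,(255+275/7.5-.43,150+330/7.5-.43)))
E
python3 nudge.py '-0.0017 0 0 0 0 0 | -0.0033 0 0 0 0 0 | -0.0033 0 0 0 0 0'
```

```text
(array([ 0.51466909, -0.08071878,  0.2512965 ]), 'across 0.206 stick -0.037')
clock: 8.07
tcp_pos: [0.5177, -0.0535, 0.2522]
orientation: [0.0, 0.707, 0.707, -0.0]
wrist_force: [0.3, 2.8, -1.7]
finger_gap: 0.0
grip_force: 1.4
```

To row units: -0.09 m / 0.6 = -0.15, 0.05 m / 0.6 = 0.0833, -1.23 rad / 3.1416 = -0.3915.

```bash
python3 nudge.py '0.075 0 0 0 0 0 | 0.0833 -0.0667 0 0 0 -0.0477 | 0.0833 -0.15 0 0 0 -0.105 | 0.0667 -0.15 0 0 0 -0.1623 | 0.0333 -0.15 0 0 0 -0.2196 | 0 -0.15 0 0 0 -0.2769 | -0.025 -0.15 0 0 0 -0.3342 | -0.0517 -0.15 0 0 0 -0.3915'
python3 - <<'E'
from h import *
delta((.475,-.084,.252),np.pi)
c=read_camera("scene")
cv2.imwrite("pics/p6.png",cv2.resize(c["image"][150:230,255:355],(750,600),interpolation=cv2.INTER_CUBIC)[:,:,::-1])
E
```

```text
clock: 9.07
tcp_pos: [0.428, -0.0858, 0.253]
orientation: [0.001, 0.167, 0.986, -0.001]
wrist_force: [0.7, -0.5, -1.3]
finger_gap: 0.0003
grip_force: 0.0
t 9.075 tcp [ 0.428  -0.0858  0.253 ] q [-0.38  0.04 -0.28  1.24 -0.   -0.04] F [ 0.7 -0.5 -1.3]
d [-0.0438  0.0173  0.001 ] [-0.0021  0.0016 -0.3364]
```

View pics/p6.png

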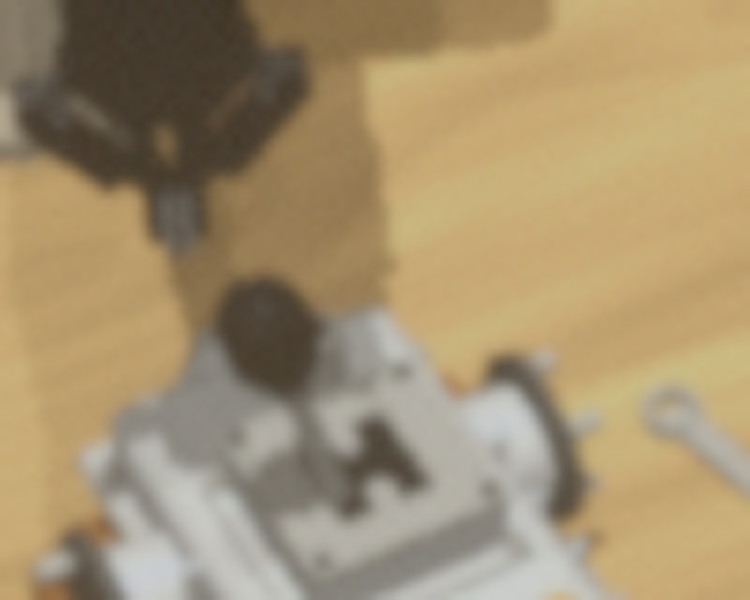

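The lever stayed in the right lane with the knob at crop (270,335), and the fingers are behind it at (178,225). I'll align and then push forward.

To row units: -0.0438 m / 0.6 = -0.073, -0.03 m / 0.6 = -0.05, -0.336 rad / 3.1416 = -0.107.

```bash
python3 nudge.py '-0.025 0.01 0.0017 0 0 -0.0541 | -0.05 0.02 0.0017 0 0 -0.107 | -0.073 0.0283 0.0017 0 0 -0.107 | -0.073 0.0283 0.0017 0 0 -0.107'
python3 nudge.py '-0.01 0 0 0 0 0 | -0.02 0 0 0 0 0 | -0.03 0 0 0 0 0 | -0.04 0 0 0 0 0 | -0.0467 0 0 0 0 0'
```

```text
clock: 9.62
tcp_pos: [0.4755, -0.0832, 0.2513]
orientation: [0.0, 0.005, 1.0, -0.0]
wrist_force: [0.6, 0.9, -0.1]
finger_gap: -0.0002
grip_force: 0.0
clock: 10.25
tcp_pos: [0.5017, -0.0833, 0.2514]
orientation: [-0.001, 0.003, 1.0, -0.0]
wrist_force: [-5.0, -1.2, 3.7]
finger_gap: 0.0
grip_force: 2.6
```

To row units: -0.027 m / 0.6 = -0.045, -0.025 m / 0.6 = -0.0417.

```bash
python3 nudge.py '-0.0083 0 0 0 0 0 | -0.0167 0 0 0 0 0 | -0.025 0 0 0 0 0 | -0.0333 0 0 0 0 0 | -0.0417 0 0 0 0 0 | -0.045 0 0 0 0 0'; python3 nudge.py '-0.0025 0 0 0 0 0 | -0.005 0 0 0 0 0 | -0.005 0 0 0 0 0'
```

```text
clock: 11.0
tcp_pos: [0.5292, -0.0831, 0.2504]
orientation: [-0.001, 0.003, 1.0, 0.0]
wrist_force: [-5.6, 1.2, -2.1]
finger_gap: -0.0001
grip_force: 2.5
clock: 11.38
tcp_pos: [0.532, -0.0831, 0.2504]
orientation: [-0.001, 0.003, 1.0, 0.0]
wrist_force: [-5.5, 1.0, -3.0]
finger_gap: -0.0002
grip_force: 2.5
```

To row units: -0.002 m / 0.6 = -0.0033, -0.001 m / 0.6 = -0.0017.

```bash
python3 nudge.py '-0.0017 0 0 0 0 0 | -0.0033 0 0 0 0 0 | -0.0033 0 0 0 0 0'; python3 nudge.py '-0.0008 0 0 0 0 0 | -0.0017 0 0 0 0 0 | -0.0017 0 0 0 0 0'
```

```text
clock: 11.75
tcp_pos: [0.5341, -0.0833, 0.2506]
orientation: [-0.001, 0.003, 1.0, 0.0]
wrist_force: [-6.1, 0.9, -3.9]
finger_gap: 0.0001
grip_force: 2.5
clock: 12.12
tcp_pos: [0.5349, -0.0833, 0.2506]
orientation: [-0.001, 0.003, 1.0, 0.0]
wrist_force: [-6.1, -0.7, -3.3]
finger_gap: -0.0001
grip_force: 2.8
```

Still sliding freely (about 6 N). I'll keep going in 1 mm steps until the force rises.

```bash
for i in 1; do python3 nudge.py '-0.0017 0 0 0 0 0 | -0.0017 0 0 0 0 0'; done; python3 nudge.py '-0.0017 0 0 0 0 0 | -0.0017 0 0 0 0 0'
```

```text
clock: 12.38
tcp_pos: [0.5355, -0.0833, 0.2505]
orientation: [-0.001, 0.003, 1.0, 0.0]
wrist_force: [-6.3, -0.1, -2.6]
finger_gap: 0.0
grip_force: 3.3
clock: 12.62
tcp_pos: [0.536, -0.0833, 0.2504]
orientation: [-0.002, 0.003, 1.0, 0.0]
wrist_force: [-7.8, 0.4, -2.5]
finger_gap: -0.0
grip_force: 4.0
```

```bash
python3 - <<'E'
from h import *
c=read_camera("scene")
cv2.imwrite("pics/p7.png",cv2.resize(c["image"][150:230,255:355],(750,600),interpolation=cv2.INTER_CUBIC)[:,:,::-1])
print(env.get_state()["wrist_force"])
E
```

```text
[-8.07246248 -0.480713   -2.06107386]
```

View pics/p7.png

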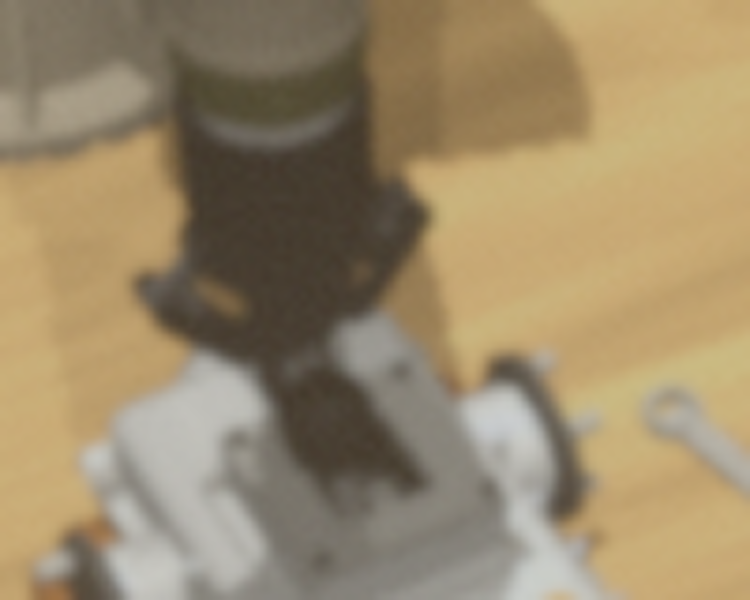

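The knob is now at about crop (335,430), and the force is rising while the tip advances less than commanded, which indicates the stop. A little more to confirm.

To row units: -0.0015 m / 0.6 = -0.0025, -0.001 m / 0.6 = -0.0017.

```bash
python3 nudge.py '-0.0017 0 0 0 0 0 | -0.0025 0 0 0 0 0 | -0.0025 0 0 0 0 0'
```

```text
clock: 13.05
tcp_pos: [0.5366, -0.0833, 0.2503]
orientation: [-0.003, 0.003, 1.0, 0.0]
wrist_force: [-9.5, 0.3, -2.0]
finger_gap: 0.0003
grip_force: 5.3
```

To row units: -0.0025 m / 0.6 = -0.0042, -0.0015 m / 0.6 = -0.0025.

```bash
python3 nudge.py '-0.0025 0 0 0 0 0 | -0.0042 0 0 0 0 0 | -0.0042 0 0 0 0 0'
```

```text
clock: 13.42
tcp_pos: [0.5375, -0.0833, 0.2502]
orientation: [-0.005, 0.003, 1.0, -0.0]
wrist_force: [-15.2, 0.2, 1.2]
finger_gap: -0.0
grip_force: 7.8
```

It's hard home at 15 N, well under 30. Now I'll back away and look.

To row units: 0.14 m / 0.6 = 0.2333, 0.12 m / 0.6 = 0.2.

```bash
python3 nudge.py '0.0167 0 0 0 0 0 | 0.0667 0 0 0 0 0 | 0.1333 0 0 0 0 0 | 0.2 0 0 0 0 0 | 0.2333 0 0 0 0 0 | 0.2333 0 0 0 0 0'
python3 - <<'E'
from h import *
c=read_camera("scene")
a=cv2.resize(c["image"][150:230,255:355],(500,400),interpolation=cv2.INTER_CUBIC)
cv2.imwrite("pics/p8.png",a[:,:,::-1])
E
```

```text
clock: 14.18
tcp_pos: [0.4024, -0.0831, 0.2526]
orientation: [0.002, 0.003, 1.0, -0.001]
wrist_force: [0.9, -1.3, -0.1]
finger_gap: 0.0003
grip_force: 0.0
```

View pics/p8.png

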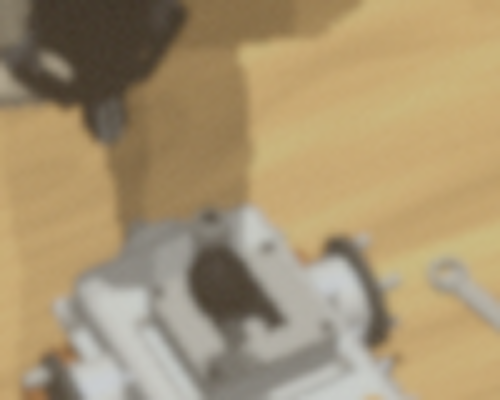

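The lever stands forward in the right lane, with the knob at crop (222,285), the fingers clear at (107,125), and the socket still standing at (210,215). I'll check the angle and hand in.

```bash
python3 - <<'E'
from h import *
import pickle
c=pickle.load(open("c0.pkl","rb"))["scene"]
X,s=meet(c,(255+222/5-.4,150+285/5-.4));print(X,s)
if X[0]>.555 and X[1]<-.07: print(workorder.hand_in())
E
```

```text
[ 0.56910791 -0.08203615  0.24401895] across 0.223 stick 0.287
the job is handed in; nothing more can be done
None
```

The lever is fully home in third: it measured about +0.22 across and +0.29 fore-and-aft before hand-in. I pushed it there by fingertip through neutral with at most about 15 N along the push, the robot is clear of it, and the job was handed in at about 14 s.

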